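# Turn the red gouge round and park it in the spring clip

## Task

The red-handled carving gouge lies the wrong way round on the printmaking table. Turn it end for end and press it fully down into both jaws of the spring clip on the wooden board, blade in the yellow guard and handle towards your side, so that the next printer can take it from the safe side. Let go of it, and leave the blue gouge and the ink roller where they lie.

Things in the scene. Friction and masses are not known exactly. Their poses are not given: they have to be found in the camera images.
- gouge_red: Red carving gouge, 0.1 kg, 204 long (all in mm). Origin: middle of the handle, on its axis; +x along the axis to the blade. Handle: round rod, diameter 24, x -68 to 68, with a 28 mm square block at each end (to x -80 and 80, front one brass); slim steel blade to x 124, 14 wide. Starts flat, origin 14 above the table, blade roughly towards the robot base. Grip mid-handle.
- clip: Spring clip on a fixed board 216x70x18 mm. Origin: centre of its underside; +x to the yellow guard (roughly away from the base). Clipped handle: middle at x -42 (+-14), y 0, axis z 50, lying along x in V saddles. Leaf pairs at x -87 and 3, each 10 wide, 66 high, mouth 42, throat 18 at z 58; push straight down, about 10-15 N. Guard: open-topped channel x 56 to 108, 44 wide inside, to z 64.
- gouge_blue: Bystander, leave it: the same gouge with a blue handle, lying flat. Origin: middle of the handle, on its axis; +x along the axis to the blade; 204 mm long (x -80 to 124), 28 mm wide and high.
- brayer: Bystander, leave it: ink roller with a black rubber roller and a pale wooden handle, 155 x 76 mm, 34 mm high. Origin on the table beneath it; +x from handle to roller (x -93 to 62 mm).

How it is judged:
By the outcome, as a careful person would: the job done as asked, in the order asked, and still so for the second after the job is handed in, with the robot touching nothing.
It also fails if it takes over 38 s, if anything falls off the work surface, if the arm or the gripper's body presses on something with over 40 N, if the wrist force passes 120 N, or if a joint passes its speed limit or range.

## Robot

A 6-joint arm with a two-finger parallel gripper is mounted at the origin on the work surface. World frame = base frame: x ahead of the robot, y to its left, z up, the work surface at z = 0. Lengths are in m, angles in rad, forces in N, time in s.
With the tool pointing down it reaches from about 0.15 to 0.775 m from the base axis. Payload 6.1 kg.
Tool frame: the origin (TCP) lies on the centre line of the jaws, within the pads' length; the fingertips stand 19 mm ahead of it and the grasp point (between the pads) is the TCP; y points along the fingers, z is the direction in which the jaws open and shut, and the axes are right-handed (so a half turn about y gives the same grasp; the last joint's range is limited). The gripper opens to 85 mm and grips with 20 to 120 N. Pads are 22 mm wide; open, the fingers measure 114 mm over their backs; the gripper's body (76 mm by 85 mm) begins 54 mm behind the grasp point. The pads swing forward as they close: fully open they stand 13 mm farther back than shut.
Start: joints at [1.169, 0.126, -0.04, 1.405, 0, 1.571], TCP at [0.205, 0.483, 0.25] pointing down, gripper open.
Joint ranges: [-2.72, 2.72], [-0.95, 1.95], [-1.27, 1.35], [-1.78, 2.02], [-1.46, 1.47], [-3.14, 3.14]. Speed limits (rad/s): [2.39, 2.39, 3.01, 3.14, 3.14, 3.14].

## Interface

Orientations are given as [roll, pitch, yaw] about the fixed x, y, z axes, in that order (R = Rz(yaw) Ry(pitch) Rx(roll)).
In Python, from bench import robot gives the robot as it stands. The module is installed in compiled form; this text tells all that it offers.
- The arm moves only by the tool apply_moves, never from a script. Its argument "series" is a list that holds one entry, the list of rows, each a list of 7 numbers: the finger opening in cm, from 0 to 8.54, then the shift along the world's x, y, z in cm, then the turn, a rotation vector about the world's x, y, z in rad. In form: [[[fingers, tx, ty, tz, wx, wy, wz], ...]]. A call has 1 to 20 rows; each row is the pose to reach, as a shift and turn from the pose measured when the call began; what a row does not reach only later rows make up. A row lasts 1/8 s, in which the tool goes at most 62.5 mm and 10.7 degrees, less where a joint would pass 70% of its speed; a pose out of reach is approached as far as the arm can. A call with a gripper value outside its range is refused whole. The fingers move at their own pace and stop on an object; "squeeze" is the grip in N (left out, the last holds). Time passes only in rows, so rows that repeat a pose let the fingers close. It gives the time, the measured TCP pose, the force and the opening at its end, in the units of the state.
- robot.state(): the state, without advancing time (a new reading comes with each control period).
- robot.snapshot(name): name is "scene" or "side" or "wrist"; returns (picture, depth): 400x640x3 uint8, blue, green, red; 400x640 float32, m along the optical axis (not along the pixel's ray), 0 where there is no reading.
- robot.camera_params(name): a dict with "intrinsics" (3x3 intrinsics, pixels), "R" (3x3) and "t" (3): a world point X has camera coordinates R X + t; the wrist camera has in their place "hand_eye" (4x4, takes a point from camera to tool coordinates, whose origin is the TCP and whose axes are the tool frame's). Camera axes: x right, y down, z forward; pixel columns grow to the right and rows downward; lengths in m; the calibration is good to about 2 mm. A picture is of the moment at which its call begins: read the wrist's pose just before it. camera_params takes no time and is no camera call.
- robot.finish_job(): hands the job in, once; it reports no verdict.
The state is a dict: "clock": time; "joint_positions": joint angles; "qd": joint speeds; "effort": joint torques, N m; "position": TCP position; "ee_rot": TCP orientation; "force": force on the tool from outside, world axes, zero at the start; "moment": the same for the moment, N m; "opening": opening from 0.0 (shut) to 1.0 (fully open).
Only numpy, scipy, OpenCV 4.12 (cv2) and the standard library are available. Lean on these libraries where they do the work, as an engineer would, in place of code of your own. Each camera call takes 0.05 s, during which the arm holds its last target. There are 200 camera calls.

## Working session

There is one attempt and no reset: what is moved stays moved. The work goes in short steps, Python scripts to look and compute and a tool call to move; the robot and the scene stay as the last step left them, time stands still between calls to the robot, and variables do not carry over. Pictures are saved under pics/ and viewed, about 8 in all and at most 12, crops included, and the job is handed in when it is done.

Besides the shell and the picture viewer there is one more tool, called after ">>>" by a JSON object that holds its "op" and its "data". apply_moves: Moves the arm, as the interface text tells. Its arguments: {"type":"object","properties":{"series":{"type":"array"},"squeeze":{"type":"number"}},"required":["series"]}

```bash
mkdir -p pics
cat > h.py <<'E'
import numpy as np, cv2
from bench import robot
def snap(cam,name):
    im,d=robot.snapshot(cam); cv2.imwrite(f'pics/{name}.png',im); np.save(f'pics/{name}.npy',d); return im,d
def w(cam,u,v,z):
    p=robot.camera_params(cam);K=np.array(p['intrinsics']);R=np.array(p['R']);t=np.array(p['t'])
    r=R.T@np.linalg.solve(K,[u,v,1]);c=-R.T@t
    return c+r*(z-c[2])/r[2]
def cloud(cam,d):
    p=robot.camera_params(cam);K=np.array(p['intrinsics']);R=np.array(p['R']);t=np.array(p['t'])
    v,u=np.mgrid[:400,:640]; P=np.stack([(u-K[0,2])/K[0,0]*d,(v-K[1,2])/K[1,1]*d,d],-1)
    X=(P-t)@R; X[d==0]=np.nan; return X
E
python3 - <<'E'
from h import *
print(robot.state())
a,_=snap('scene','scene0'); b,_=snap('side','side0')
for c in('scene','side'):
    p=robot.camera_params(c); print(c,-np.array(p['R']).T@np.array(p['t']),np.array(p['R'])[2])
E
```

```text
{'clock': 0.0, 'joint_positions': array([ 1.16895428e+00,  1.26380257e-01, -4.06298340e-02,  1.40537458e+00,
       -1.27300704e-05,  1.57078101e+00]), 'qd': array([-0.00102755, -0.0002856 , -0.00174247, -0.00197353,  0.00013121,
        0.00046992]), 'effort': array([-1.03830291e-03, -4.35914040e+01,  3.52923203e+01,  1.73233298e-02,
       -6.10152347e-05,  8.48239750e-06]), 'position': array([0.20519108, 0.48283191, 0.24951831]), 'ee_rot': array([-1.57238468e+00, -1.27057316e-05, -4.01826717e-01]), 'force': array([-0.25827277, -0.29139024, -0.65704574]), 'moment': array([-0.04887833,  0.01041278, -0.00662178]), 'opening': 0.9994792274722589}
scene [0.9496333  0.50282334 0.90428059] [-0.38031478 -0.46409281 -0.79998658]
side [ 0.4416635  -0.92559919  0.77765028] [ 0.1163033   0.78211976 -0.61217825]
```

View pics/scene0.png

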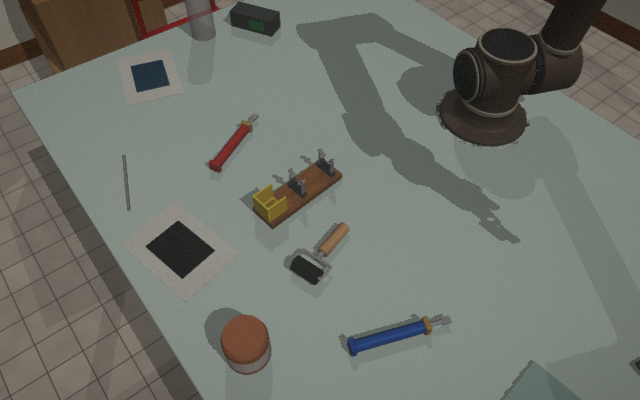

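View pics/side0.png

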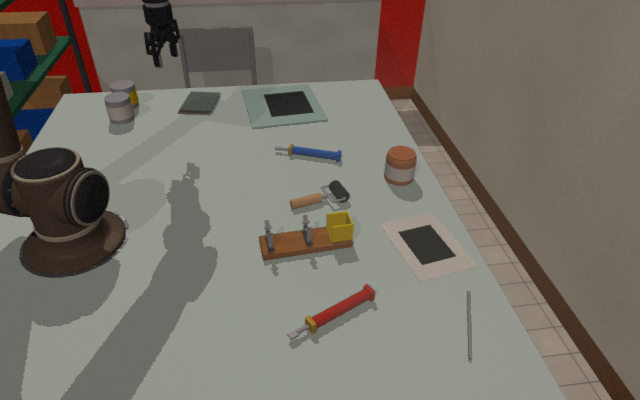

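The scene view shows the red gouge at about (212,168) to (256,117), blade towards the base. The clip board runs from (270,222) to (335,170), with its guard at (268,204). The side view shows the gouge at (292,333)–(375,292) and the board at (262,250)–(352,238). Next I'll measure both by colour and depth.

```bash
cat > m.py <<'E'
from h import *
def ext(X,name):
    c=np.median(X,0)
    (cx,cy),(a,b),ang=cv2.minAreaRect((X[:,:2]*1000).astype(np.float32))
    e=cv2.fitLine((X[:,:2]*1000).astype(np.float32),cv2.DIST_HUBER,0,.01,.01).ravel()
    print(name,len(X),'rect c',(round(cx,1),round(cy,1)),'size',(round(a,1),round(b,1)),'ang',round(ang,1),'line',round(np.degrees(np.arctan2(e[1],e[0])),2),e[2:].round(1),'z',(np.percentile(X[:,2],[2,50,98])*1000).round(1))
def run(tag):
  for cam in('scene','side'):
    im=cv2.imread(f'pics/{cam}{tag}.png');d=np.load(f'pics/{cam}{tag}.npy');X=cloud(cam,d)
    hsv=cv2.cvtColor(im,cv2.COLOR_BGR2HSV).astype(int);H,S,V=hsv[...,0],hsv[...,1],hsv[...,2]
    reg=(X[...,0]>.2)&(X[...,0]<.75)&(X[...,1]>-.5)&(X[...,1]<.4)
    def m(mask,name,lo,hi):
        k=mask&reg&(X[...,2]>lo)&(X[...,2]<hi)
        n,l,s,_=cv2.connectedComponentsWithStats(k.astype(np.uint8),connectivity=8)
        if n<2: print(name,'none');return
        i=1+np.argmax(s[1:,4]); ext(X[l==i],cam+' '+name+str(s[i,:4]))
    m(((H<4)|(H>174))&(S>150)&(V>60),'red',.004,.08)
    m((H>=5)&(H<16)&(S>110),'board',.010,.024)
    m((H>=22)&(H<35)&(S>150),'guard',.01,.08)
    m((X[...,2]>.025),'tall',.045,.08)
    m((H>=105)&(H<130)&(S>120),'blue',.004,.04)
E
python3 -c "
from m import *
run('0')
im=cv2.imread('pics/side0.png')[200:350,240:400]; cv2.imwrite('pics/c0.png',cv2.resize(im,None,fx=4.5,fy=4,interpolation=cv2.INTER_CUBIC))"
```

```text
scene red[209 125  39  41] 393 rect c (592.8, -292.3) size (149.6, 24.6) ang 26.6 line 26.06 [ 594.1 -288.5] z [15.8 23.2 28.4]
scene board[269 163  72  63] 1226 rect c (544.4, -80.6) size (214.5, 71.7) ang 5.1 line 14.46 [544.9 -67.1] z [12.4 16.7 20.2]
scene guard[253 184  34  38] 556 rect c (614.5, -74.7) size (73.7, 54.5) ang 5.0 line 77.9 [623.4 -74. ] z [18.5 44.7 64.9]
scene tall[252 184  35  32] 360 rect c (625.1, -74.1) size (53.5, 55.3) ang 5.1 line -89.12 [632.9 -71.2] z [45.4 57.8 65.1]
scene blue[348 321  78  35] 964 rect c (623.6, 302.9) size (27.4, 147.6) ang 66.4 line -21.84 [624.5 303.3] z [14.7 23.6 28.7]
side red[313 285  61  42] 668 rect c (592.4, -298.1) size (144.1, 24.4) ang 26.8 line 27.52 [ 591.9 -303. ] z [13.7 23.9 28.2]
side board[259 227  94  31] 1320 rect c (541.0, -87.6) size (212.1, 72.8) ang 5.3 line -3.23 [533.8 -99.7] z [11.  17.6 20.5]
side guard[327 211  26  31] 665 rect c (623.5, -78.2) size (51.4, 55.5) ang 5.9 line -82.52 [622.6 -80.2] z [19.6 44.  65.2]
side tall[327 211  27  23] 349 rect c (624.3, -77.8) size (51.9, 55.6) ang 4.6 line -81.37 [627.8 -77.9] z [45.8 56.7 65.9]
side blue[292 146  49  13] 283 rect c (618.6, 291.7) size (25.2, 146.5) ang 69.9 line -21.87 [615.  291.6] z [11.8 21.5 29.2]
```

View pics/c0.png

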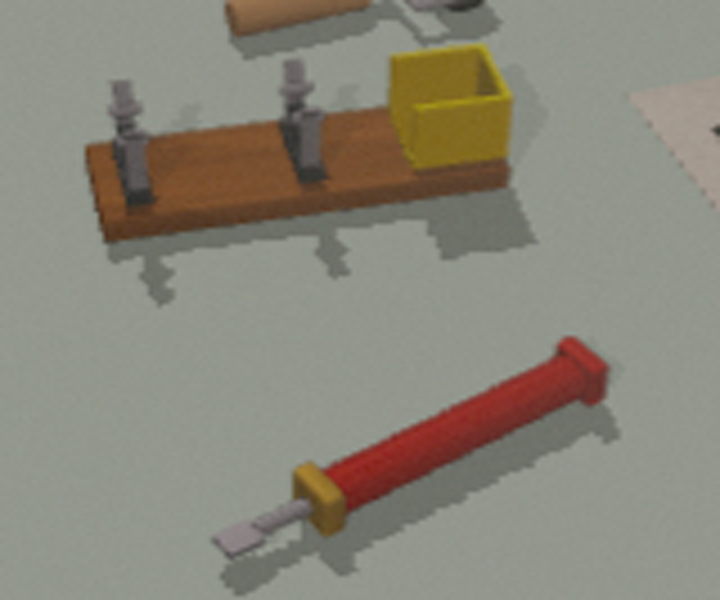

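The two cameras bracket the same poses. The board centre is about (543,-84) mm with yaw about 5.1°. The red gouge's origin is about (587,-298), with its blade at about 206.7°. I'll go to a hover at tool yaw -153.3°, so that a +158° turn later keeps joint 6 in range.

>>> {"op": "apply_moves", "data": {"series": [[[8.5,2.4,-4.9,-0.5,0,0,-0.142],[8.5,4.8,-9.8,-1,0,0,-0.284],[8.5,7.2,-14.6,-1.5,0,0,-0.426],[8.5,9.6,-19.5,-2,0,0,-0.568],[8.5,11.9,-24.4,-2.5,0,0,-0.71],[8.5,14.3,-29.3,-3,0,0,-0.853],[8.5,16.7,-34.2,-3.5,0,0,-0.995],[8.5,19.1,-39,-4,0,0,-1.137],[8.5,21.5,-43.9,-4.5,0,0,-1.279],[8.5,23.9,-48.8,-5,0,0,-1.421],[8.5,26.3,-53.7,-5.5,0,0,-1.563],[8.5,28.6,-58.6,-6,0,0,-1.705],[8.5,31,-63.5,-6.5,0,0,-1.847],[8.5,33.4,-68.3,-7,0,0,-1.99],[8.5,35.8,-73.2,-7.5,0,0,-2.132],[8.5,38.2,-78.1,-8,0,0,-2.274],[8.5,38.2,-78.1,-8,0,0,-2.274],[8.5,38.2,-78.1,-8,0,0,-2.274]]], "squeeze": 50}}

```text
clock: 2.35
position: [0.5867, -0.2978, 0.1688]
ee_rot: [-1.574, -0.001, -2.675]
force: [0.2, 0.5, 0.2]
opening: 0.996
```

```bash
cat > wr.py <<'E'
from h import *
from scipy.spatial.transform import Rotation as Ro
def wcloud(d,s):
    p=robot.camera_params('wrist');K=np.array(p['intrinsics']);T=np.array(p['hand_eye'])
    v,u=np.mgrid[:400,:640]; P=np.stack([(u-K[0,2])/K[0,0]*d,(v-K[1,2])/K[1,1]*d,d],-1)
    X=P@T[:3,:3].T+T[:3,3]; X=X@Ro.from_euler('xyz',s['ee_rot']).as_matrix().T+s['position']; X[d==0]=np.nan; return X
E
python3 - <<'E'
from wr import *
from m import ext
s=robot.state(); print(s['clock'],s['position'],np.degrees(s['ee_rot']),s['joint_positions'])
im,d=snap('wrist','w1'); X=wcloud(d,s); np.save('pics/w1X.npy',X)
hsv=cv2.cvtColor(im,cv2.COLOR_BGR2HSV).astype(int);H,S,V=hsv[...,0],hsv[...,1],hsv[...,2]
k=((H<4)|(H>174))&(S>150)&(V>40)&(X[...,2]<.06)
if k.any(): ext(X[k],'red')
k=(H>=12)&(H<30)&(S>120)&(X[...,2]<.06)&(X[...,2]>.005)
if k.any(): ext(X[k],'brass')
E
```

```text
2.35 [ 0.58665083 -0.29778383  0.16877775] [-9.01827691e+01 -5.26895386e-02 -1.53284128e+02] [-4.70192129e-01  3.91664991e-01  1.26869979e-01  1.30911570e+00
  1.14973839e-03  2.20512027e+00]
red 4523 rect c (593.5, -294.6) size (147.1, 26.0) ang 26.7 line 26.81 [ 599.4 -291.8] z [18.7 25.  28.5]
brass 19476 rect c (567.5, -171.7) size (204.1, 293.3) ang 20.1 line -3.76 [580.7 -97.7] z [ 9.  18.  54.5]
```

View pics/w1.png

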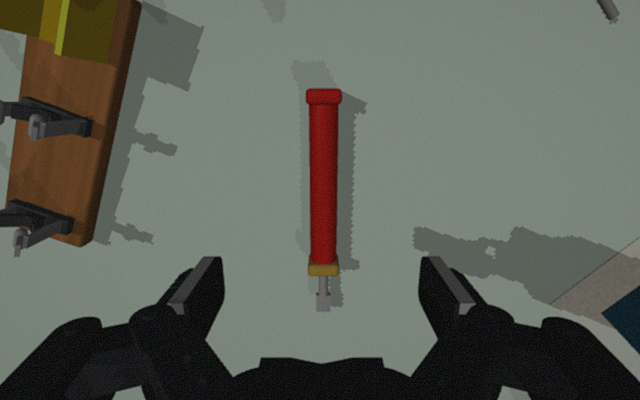

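The wrist view shows the red gouge upright at pixels (323,90)–(323,310), blade end nearest the gripper, and the board is well clear on the left. The corrected origin is (588.1,-297.3), yaw 26.7°, so it only needs about a 1.5 mm shift. I'll go down and grip.

>>> {"op": "apply_moves", "data": {"series": [[[8.5,0.1,0.1,-4,0,0,0],[8.5,0.1,0.1,-8,0,0,0],[8.5,0.1,0.1,-11,0,0,0],[8.5,0.1,0.1,-13.5,0,0,0],[8.5,0.1,0.1,-14.7,0,0,0],[8.5,0.1,0.1,-14.7,0,0,0],[2,0.1,0.1,-14.7,0,0,0],[1,0.1,0.1,-14.7,0,0,0],[1,0.1,0.1,-14.7,0,0,0],[1,0.1,0.1,-14.7,0,0,0],[1,0.1,0.1,-14.7,0,0,0],[1,0.1,0.1,-14.7,0,0,0]]], "squeeze": 80}}

```text
clock: 3.9
position: [0.5881, -0.2966, 0.0234]
ee_rot: [-1.572, 0.0, -2.675]
force: [-0.6, 0.1, 5.3]
opening: 0.25
```

>>> {"op": "apply_moves", "data": {"series": [[[1,0,0,4,0,0,0],[1,0,0,9,0,0,0],[1,-0.3,0.6,12,0,0,0.08],[1,-0.9,2,12,0,0,0.26],[1,-1.5,3.5,12,0,0,0.44],[1,-2.1,5,12,0,0,0.62],[1,-2.7,6.5,12,0,0,0.8],[1,-3.3,7.9,12,0,0,0.98],[1,-3.9,9.3,12,0,0,1.16],[1,-4.5,10.8,12,0,0,1.34],[1,-5.1,12.2,12,0,0,1.52],[1,-5.7,13.6,12,0,0,1.7],[1,-6.3,15.1,12,0,0,1.88],[1,-6.9,16.5,12,0,0,2.06],[1,-7.5,18,12,0,0,2.24],[1,-8.1,19.4,12,0,0,2.42],[1,-8.5,20.5,12,0,0,2.6],[1,-8.7,20.9,12,0,0,2.764],[1,-8.7,20.9,12,0,0,2.764],[1,-8.7,20.9,12,0,0,2.764]]]}}

```text
clock: 6.4
position: [0.5011, -0.0878, 0.1432]
ee_rot: [-1.572, 0.001, 0.086]
force: [0.5, -0.8, -0.4]
opening: 0.25
```

Run:
```python
from wr import *
from m import ext
s=robot.state(); print(s['clock'],s['position'],np.degrees(s['ee_rot']),s['joint_positions'],s['opening'])
im,d=snap('wrist','w2'); X=wcloud(d,s); np.save('pics/w2X.npy',X)
a,da=snap('scene','scene2'); b,db=snap('side','side2')
import m; m.run('2')
cv2.imwrite('pics/m2.png',np.hstack([cv2.resize(im,(400,250)),cv2.resize(b[150:300,220:420],(400,300))[:250]]))
r=lambda i,x,y:cv2.resize(i[y:y+140,x:x+200],(400,280),interpolation=cv2.INTER_CUBIC)
cv2.imwrite('pics/m2.png',np.vstack([np.hstack([r(a,200,110),r(b,210,140)]),np.hstack([cv2.resize(im,(400,250)),np.zeros((250,400,3),np.uint8)])]))
```

```text
6.4 [ 0.5011142  -0.0877669   0.14322968] [-9.00671181e+01  3.66097789e-02  4.95012449e+00] [-0.17268052  0.11757228 -0.28450933  1.16903224 -0.00129603 -0.25907666] 0.25004244716053725
red none
scene board[270 163  71  63] 1256 rect c (543.0, -80.2) size (212.9, 70.1) ang 5.0 line 14.62 [544.5 -66.7] z [11.9 16.6 20. ]
scene guard[253 184  34  37] 569 rect c (615.7, -74.3) size (71.2, 55.7) ang 3.6 line 77.39 [622.6 -74.4] z [18.2 44.1 64.9]
scene tall[252 184  35  31] 360 rect c (624.6, -74.0) size (54.5, 56.6) ang 4.9 line 76.48 [632.4 -72.4] z [45.5 57.8 65.6]
scene blue[348 321  78  35] 973 rect c (623.0, 302.6) size (26.7, 147.7) ang 67.1 line -21.92 [624.5 303.3] z [14.8 23.5 28.5]
red none
side board[259 227  94  31] 1321 rect c (540.9, -87.7) size (212.0, 71.7) ang 5.1 line -3.28 [ 537. -100.] z [11.  17.5 20.8]
side guard[327 211  26  31] 667 rect c (623.3, -78.4) size (50.9, 57.2) ang 4.6 line -82.24 [622.6 -80.2] z [19.4 44.2 65.4]
side tall[327 211  27  23] 344 rect c (624.4, -78.3) size (52.2, 56.7) ang 4.4 line -83.16 [627.4 -78.8] z [45.5 57.2 65.9]
side blue[304 148  37  11] 233 rect c (635.9, 285.5) size (22.3, 109.4) ang 70.7 line -21.77 [631.9 285. ] z [ 9.  21.  29.2]
```

View pics/m2.png

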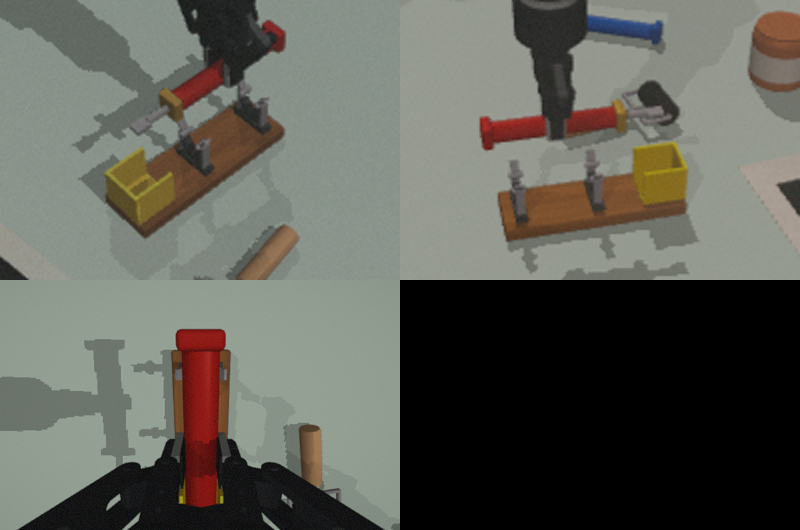

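The gouge is held level and points the right way, with its blade towards the guard. The wrist crop shows it centred over the board. I'll measure the held gouge's axis and the board's edges from the wrist depth before pressing.

Run:
```python
from wr import *
from m import ext
c,s_=np.cos(np.radians(5.1)),np.sin(np.radians(5.1))
def toclip(P): q=P[:,:2]*1000-[543,-83.8]; return np.c_[q@[c,s_],q@[-s_,c],P[:,2]*1000]
def hsvm(im): 
    h=cv2.cvtColor(im,cv2.COLOR_BGR2HSV).astype(int); return h[...,0],h[...,1],h[...,2]
for cam in('wrist','scene','side'):
    im=cv2.imread('pics/'+('w2' if cam=='wrist' else cam+'2')+'.png')
    X=np.load('pics/w2X.npy') if cam=='wrist' else cloud(cam,np.load(f'pics/{cam}2.npy'))
    H,S,V=hsvm(im)
    k=((H<4)|(H>174))&(S>150)&(V>40)&(X[...,2]>.1)&(X[...,2]<.18)
    k=cv2.erode(k.astype(np.uint8),np.ones((2,2)))>0
    P=toclip(X[k]); print(cam,'red n',len(P),'x range',np.percentile(P[:,0],[0.5,99.5]).round(1))
    for lo in range(-130,40,15):
        Q=P[(P[:,0]>lo)&(P[:,0]<lo+15)]
        if len(Q)>8: print(lo+7,'y mid',((np.percentile(Q[:,1],2)+np.percentile(Q[:,1],98))/2).round(1),'w',np.ptp(np.percentile(Q[:,1],[2,98])).round(1),'ztop',np.percentile(Q[:,2],95).round(1))
    if cam=='wrist':
        k=(H>=5)&(H<16)&(S>110)&(abs(X[...,2]-.018)<.005); P=toclip(X[k]); print('board',np.percentile(P,[1,99],axis=0).round(1).tolist())
    G=toclip(X[(S<70)&(X[...,2]>.05)&(X[...,2]<.072)]); G=G[(abs(G[:,0]+42)<70)&(abs(G[:,1])<40)]
    for x0 in(-87,3):
        for sg in(-1,1):
            Q=G[(abs(G[:,0]-x0)<15)&(sg*G[:,1]>0)]
            if len(Q)>4: print('leaf',x0,sg,len(Q),np.median(Q,0).round(1),np.percentile(Q[:,1],[5,95]).round(1))
```

```text
wrist red n 14103 x range [-121.5   -3.8]
-123 y mid 0.9 w 24.9 ztop 148.9
-108 y mid 0.9 w 22.6 ztop 148.3
-93 y mid 0.9 w 20.9 ztop 146.4
-78 y mid 0.9 w 21.0 ztop 146.5
-63 y mid 0.8 w 21.0 ztop 146.4
-48 y mid 0.6 w 20.0 ztop 146.4
-33 y mid 0.9 w 20.1 ztop 146.4
-18 y mid 1.0 w 20.5 ztop 146.3
-3 y mid 0.9 w 21.1 ztop 146.1
board [[-106.1, -33.5, 14.5], [61.8, 152.7, 22.8]]
leaf -87 -1 125 [-86.8 -19.3  70.4] [-23.  -17.6]
leaf -87 1 140 [-87.3  20.6  70.4] [18.9 24.5]
scene red n 214 x range [-117.    21.7]
-123 y mid 5.9 w 16.8 ztop 148.2
-108 y mid 6.7 w 21.6 ztop 148.6
-33 y mid 6.7 w 13.3 ztop 145.4
-18 y mid 7.9 w 13.7 ztop 146.2
-3 y mid 7.2 w 13.9 ztop 145.9
12 y mid 6.7 w 14.4 ztop 144.6
leaf -87 -1 39 [-85.2 -13.   60.9] [-17.   -7.1]
leaf -87 1 36 [-83.4  19.9  59. ] [13.6 24.6]
leaf 3 -1 50 [  4.6 -12.9  62.5] [-19.6  -6.7]
leaf 3 1 36 [ 5.6 19.9 58.8] [13.2 23.7]
side red n 405 x range [-120.9   20.5]
-123 y mid -6.2 w 21.3 ztop 148.4
-108 y mid -9.0 w 13.9 ztop 148.0
-93 y mid -8.0 w 11.5 ztop 145.9
-78 y mid -8.3 w 11.0 ztop 145.4
-63 y mid -8.2 w 13.4 ztop 145.8
-18 y mid -8.8 w 10.1 ztop 145.5
-3 y mid -8.5 w 11.9 ztop 145.6
12 y mid -8.8 w 11.1 ztop 145.3
leaf -87 -1 40 [-88.4 -20.   59.6] [-23.9 -13.8]
leaf -87 1 50 [-87.8  13.9  62.7] [ 7.6 21.5]
leaf 3 -1 37 [  1.3 -20.1  59. ] [-23.8 -14.3]
leaf 3 1 46 [ 2.2 13.1 62.1] [ 8.6 21.4]
```

Everything agrees. The gouge's centreline is within 0.5 mm of the leaves' midline, it is level, and its middle is at x about -42. The axis is at z 134.4, so it has 84.4 mm to go down. I'll press it in.

>>> {"op": "apply_moves", "data": {"series": [[[1,0,0,-3,0,0,0],[1,0,0,-5,0,0,0],[1,0,0,-5.8,0,0,0],[1,0,0,-6.3,0,0,0],[1,0,0,-6.8,0,0,0],[1,0,0,-7.2,0,0,0],[1,0,0,-7.6,0,0,0],[1,0,0,-8,0,0,0],[1,0,0,-8.3,0,0,0],[1,0,0,-8.5,0,0,0],[1,0,0,-8.5,0,0,0],[1,0,0,-8.5,0,0,0]]], "squeeze": 100}}

```text
clock: 8.05
position: [0.5009, -0.0877, 0.0592]
ee_rot: [-1.572, 0.0, 0.088]
force: [-4.4, 2.5, 12.0]
opening: 0.242
```

```bash
cat > chk.py <<'E'
from wr import *
import sys
tag=sys.argv[1]
c,s_=np.cos(np.radians(5.1)),np.sin(np.radians(5.1))
def toclip(P): q=P[:,:2]*1000-[543,-83.8]; return np.c_[q@[c,s_],q@[-s_,c],P[:,2]*1000]
s=robot.state(); print(s['clock'],s['position'],s['force'],s['moment'],s['opening'])
ims={}
for cam in('wrist','scene','side'):
    im,d=snap(cam,cam+tag); ims[cam]=im; X=wcloud(d,s) if cam=='wrist' else cloud(cam,d)
    h=cv2.cvtColor(im,cv2.COLOR_BGR2HSV).astype(int); H,S,V=h[...,0],h[...,1],h[...,2]
    k=((H<4)|(H>174))&(S>150)&(V>40)&(X[...,2]>.03)&(X[...,2]<.12)
    P=toclip(X[k]);P=P[(abs(P[:,1])<40)&(P[:,0]<60)&(P[:,0]>-140)]; print(cam,len(P),'x',np.percentile(P[:,0],[.5,99.5]).round(1))
    print([(lo+7,np.percentile(P[(P[:,0]>lo)&(P[:,0]<lo+15),2],95).round(1)) for lo in range(-130,40,15) if ((P[:,0]>lo)&(P[:,0]<lo+15)).sum()>8])
r=lambda i,x,y:cv2.resize(i[y:y+105,x:x+150],(400,280),interpolation=cv2.INTER_CUBIC)
cv2.imwrite(f'pics/m{tag}.png',np.vstack([np.hstack([r(ims['scene'],225,130),r(ims['side'],235,175)]),cv2.resize(ims['wrist'],(480,300))[:, :480] if 0 else np.hstack([cv2.resize(ims['wrist'],(480,300)),np.zeros((300,320,3),np.uint8)])]))
E
python3 chk.py 3
```

```text
8.05 [ 0.50094787 -0.08767109  0.05923246] [-4.4149718   2.52623909 12.00417184] [0.40212203 0.80554363 0.0880275 ] 0.24189657094026198
wrist 15242 x [-122.1   -4.1]
[(-123, np.float64(64.8)), (-108, np.float64(64.2)), (-93, np.float64(62.4)), (-78, np.float64(62.3)), (-63, np.float64(62.3)), (-48, np.float64(62.3)), (-33, np.float64(62.3)), (-18, np.float64(62.3)), (-3, np.float64(62.1))]
scene 262 x [-119.    24.8]
[(-123, np.float64(65.5)), (-108, np.float64(63.8)), (-33, np.float64(61.5)), (-18, np.float64(61.9)), (-3, np.float64(62.4)), (12, np.float64(62.0)), (27, np.float64(62.7))]
side 413 x [-123.2   22. ]
[(-123, np.float64(64.1)), (-108, np.float64(63.4)), (-93, np.float64(62.8)), (-78, np.float64(62.2)), (-63, np.float64(61.9)), (-33, np.float64(57.8)), (-18, np.float64(63.6)), (-3, np.float64(62.8)), (12, np.float64(63.0))]
```

View pics/m3.png

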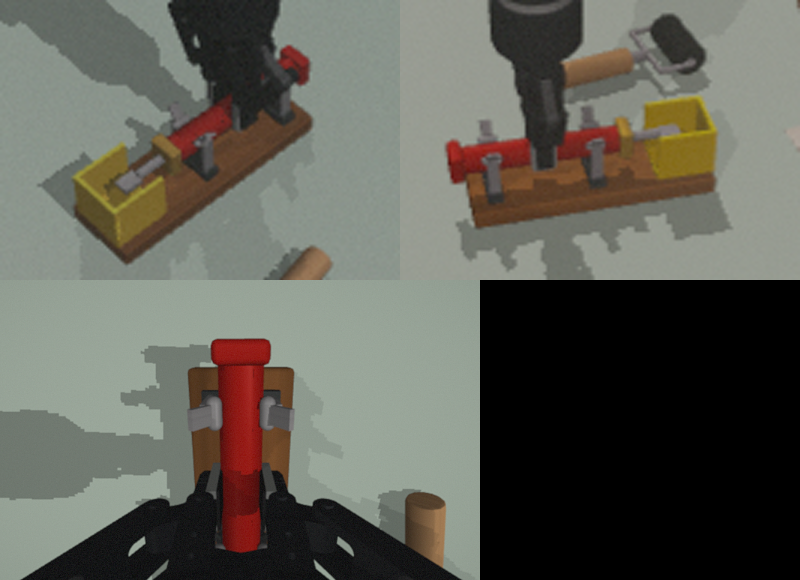

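The top of the handle is at z 62.3 along its whole length, so the axis is at about 50.3. The blade is in the guard between its walls, and both leaf pairs have closed over the rod. I'll press 3 mm more to confirm it is bottomed in the saddles.

>>> {"op": "apply_moves", "data": {"series": [[[1,0,0,-0.15,0,0,0],[1,0,0,-0.3,0,0,0],[1,0,0,-0.3,0,0,0]]]}}

```text
clock: 8.57
position: [0.501, -0.0877, 0.0591]
ee_rot: [-1.572, -0.001, 0.088]
force: [-9.4, 2.7, 25.9]
opening: 0.241
```

It is bottomed: the force rose to 26 N with 0.1 mm of travel. Now I'll release with a modest opening, because of the brayer, and go straight up.

>>> {"op": "apply_moves", "data": {"series": [[[2.5,0,0,0,0,0,0],[3.5,0,0,0,0,0,0],[5,0,0,0,0,0,0],[5,0,0,0,0,0,0],[5,0,0,0,0,0,0],[5,0,0,1,0,0,0],[5,0,0,3,0,0,0],[5,0,0,6,0,0,0],[5,0,0,10,0,0,0],[5,0,0,14,0,0,0],[5,-4,0,16,0,0,0],[5,-8,0,16,0,0,0],[5,-12,0,16,0,0,0],[5,-12,0,16,0,0,0]]]}}

```text
clock: 10.32
position: [0.3791, -0.0876, 0.2203]
ee_rot: [-1.573, -0.003, 0.087]
force: [0.5, 0.1, 0.7]
opening: 0.585
```

```bash
python3 chk.py 4; python3 -c "
import m; m.run('4')"
```

```text
10.325 [ 0.37910498 -0.08759342  0.22030606] [0.47812555 0.08662726 0.74454738] [-0.01635121 -0.08558176  0.01848414] 0.5852738201360136
wrist 3029 x [-122.7   22.3]
[(-123, np.float64(64.8)), (-108, np.float64(64.3)), (-93, np.float64(62.4)), (-78, np.float64(62.6)), (-63, np.float64(62.6)), (-48, np.float64(62.6)), (-33, np.float64(62.5)), (-18, np.float64(62.8)), (-3, np.float64(62.6)), (12, np.float64(62.6)), (27, np.float64(62.4))]
scene 474 x [-117.8   23.9]
[(-123, np.float64(65.1)), (-108, np.float64(63.6)), (-93, np.float64(63.5)), (-78, np.float64(62.6)), (-63, np.float64(61.5)), (-48, np.float64(62.1)), (-33, np.float64(61.6)), (-18, np.float64(61.7)), (-3, np.float64(63.0)), (12, np.float64(62.0)), (27, np.float64(62.9))]
side 515 x [-122.8   21.9]
[(-123, np.float64(65.8)), (-108, np.float64(64.3)), (-93, np.float64(62.9)), (-78, np.float64(63.4)), (-63, np.float64(62.3)), (-48, np.float64(62.2)), (-33, np.float64(63.0)), (-18, np.float64(62.2)), (-3, np.float64(62.7)), (12, np.float64(63.3)), (27, np.float64(60.6))]
scene red[288 147  52  42] 473 rect c (496.1, -85.9) s
[... 493 characters left out ...]
.5) size (25.9, 147.9) ang 67.2 line -22.05 [625.3 303.3] z [14.4 23.7 28.2]
side red[253 223  64  20] 515 rect c (493.7, -95.4) size (146.4, 28.4) ang 2.0 line 6.26 [488.8 -97.2] z [45.4 59.  64.8]
side board[259 228  94  30] 1127 rect c (540.5, -90.3) size (211.7, 68.0) ang 7.0 line -0.66 [ 537.9 -104.6] z [10.7 17.5 20.4]
side guard[327 211  26  31] 604 rect c (623.1, -78.5) size (51.3, 57.3) ang 4.7 line 81.15 [624.6 -82.8] z [19.9 46.6 65. ]
side tall[252 211 102  31] 1270 rect c (535.5, -85.2) size (231.5, 57.7) ang 4.4 line 7.02 [517.9 -93.2] z [45.9 58.8 69.8]
side blue[292 146  49  15] 255 rect c (619.1, 293.9) size (25.1, 147.0) ang 66.1 line -21.82 [611.4 293.2] z [10.  21.9 29.2]
```

View pics/m4.png

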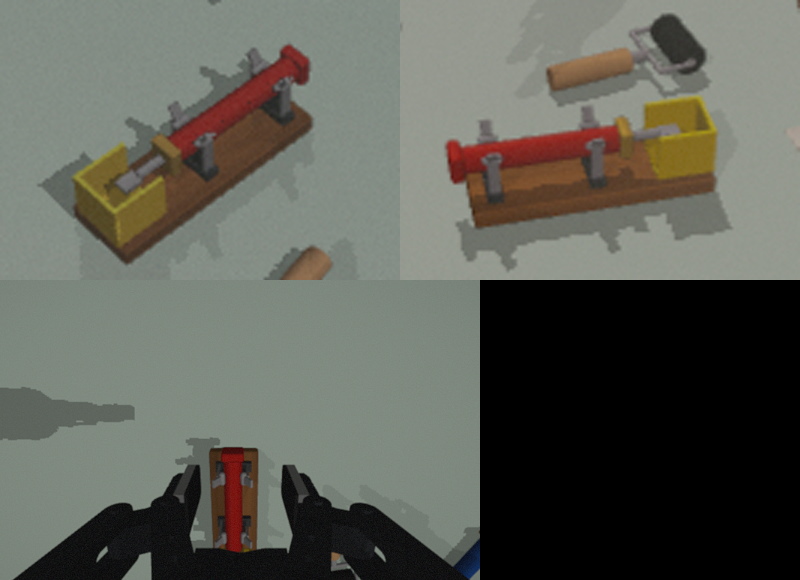

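The gouge stays seated in both leaf pairs with its top level at z about 62.5. The blade is in the yellow guard, the handle points to the near side, and the gripper is clear. The brayer and blue gouge haven't moved, so I'm handing in.

```bash
python3 -c "
from bench import robot
print(robot.finish_job())"
```

```text
the job is handed in; nothing more can be done
None
```

I gripped the red gouge mid-handle, turned it end for end and pressed it down into both jaws of the clip. I then let go, backed clear and handed the job in at about 10.3 s. The blade is in the yellow guard and the handle is towards your side.

- **Seating:** When I pressed 3 mm further, the force rose from 12 to 26 N with only 0.1 mm of travel, so it had bottomed. After release the axis was level at z about 50.5 mm (target 50). The handle's middle was at about x -42 and both leaf pairs had closed over it.
- **Bystanders:** The blue gouge measured the same place before and after, within camera noise. I checked the ink roller only by eye, and it looked unmoved.
- **Disagreements:** The scene and side cameras differed by up to 7 mm sideways because each sees only one flank. I averaged them, and the wrist camera confirmed the result to about 0.5 mm. The fingers read a 21 mm opening on the 24 mm handle, but the grip held without slipping.

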